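# Confirm a three-line stock count on the bins, in list order

### The job

Confirm the stock count on the blue bins in list order: with a fingertip, lightly press down the green button at the front of the bin of brass bushings first, then that of the white rollers, then that of the black wheels, each most of the way down or fully, where it stays. Leave the button of the red ball knobs up. Press gently (well under 20 N), and do not lift, shift or tip the bins, or disturb the pulley, the bearing and the carton lying in front of them.

Things in the scene. Friction and masses are not known exactly. Their poses are not given: they have to be found in the camera images.
- bin_brass: Loose blue plastic shelf bin holding short brass bushings (24 mm sleeves with a bore); 190 mm long (its x), 105 mm wide (its y), about 1.4 kg, standing on the bench. Origin: centre of its underside; its front, where the button sits, faces its own -x. Walls 50 mm high at the front part (x below -38 mm), 85 mm at the rear; stock heaped to about 70 mm, from x = -41 mm to the back wall.
- btn_brass_top (a point): Centre of the top of the round green confirm button of the brass bin (to be pressed first): cap 28 mm across, on a grey housing (42 x 66 mm, top 60 mm above the bench) at the bin's front, 73 mm in front of the bin's origin. The point moves with the cap; fully up it is 74 mm above the bench (14 mm above the housing), fully down 64 mm (4 mm above the housing). Site axes as the bin's.
- btn_brass (a joint): How far the brass bin's button is down, m: 0 up, 0.010 fully down. Pushed straight down it gives way at about 2.5 N all the way to a hard stop, and stays where it is left (no spring). It starts 0 to 2 mm down; beyond 7 mm it counts as pressed, up to 6 mm as not pressed.
- bin_white: Loose blue plastic shelf bin holding white plastic rollers (38 mm long, on thin steel axles); 190 mm long (its x), 105 mm wide (its y), about 1.4 kg, standing on the bench. Origin: centre of its underside; its front, where the button sits, faces its own -x. Walls 50 mm high at the front part (x below -38 mm), 85 mm at the rear; stock heaped to about 70 mm, from x = -41 mm to the back wall.
- btn_white_top (a point): Centre of the top of the round green confirm button of the white bin (to be pressed second): cap 28 mm across, on a grey housing (42 x 66 mm, top 60 mm above the bench) at the bin's front, 73 mm in front of the bin's origin. The point moves with the cap; fully up it is 74 mm above the bench (14 mm above the housing), fully down 64 mm (4 mm above the housing). Site axes as the bin's.
- btn_white (a joint): How far the white bin's button is down, m: 0 up, 0.010 fully down. Pushed straight down it gives way at about 2.5 N all the way to a hard stop, and stays where it is left (no spring). It starts 0 to 2 mm down; beyond 7 mm it counts as pressed, up to 6 mm as not pressed.
- bin_black: Loose blue plastic shelf bin holding black rubber wheels (38 mm across, grey hubs); 190 mm long (its x), 105 mm wide (its y), about 1.4 kg, standing on the bench. Origin: centre of its underside; its front, where the button sits, faces its own -x. Walls 50 mm high at the front part (x below -38 mm), 85 mm at the rear; stock heaped to about 70 mm, from x = -41 mm to the back wall.
- btn_black_top (a point): Centre of the top of the round green confirm button of the black bin (to be pressed third): cap 28 mm across, on a grey housing (42 x 66 mm, top 60 mm above the bench) at the bin's front, 73 mm in front of the bin's origin. The point moves with the cap; fully up it is 74 mm above the bench (14 mm above the housing), fully down 64 mm (4 mm above the housing). Site axes as the bin's.
- btn_black (a joint): How far the black bin's button is down, m: 0 up, 0.010 fully down. Pushed straight down it gives way at about 2.5 N all the way to a hard stop, and stays where it is left (no spring). It starts 0 to 2 mm down; beyond 7 mm it counts as pressed, up to 6 mm as not pressed.
- bin_red: Loose blue plastic shelf bin holding red ball knobs (28 mm, on steel studs); 190 mm long (its x), 105 mm wide (its y), about 1.4 kg, standing on the bench. Origin: centre of its underside; its front, where the button sits, faces its own -x. Walls 50 mm high at the front part (x below -38 mm), 85 mm at the rear; stock heaped to about 70 mm, from x = -41 mm to the back wall.
- btn_red_top (a point): Centre of the top of the round green confirm button of the red bin (NOT to be pressed): cap 28 mm across, on a grey housing (42 x 66 mm, top 60 mm above the bench) at the bin's front, 73 mm in front of the bin's origin. The point moves with the cap; fully up it is 74 mm above the bench (14 mm above the housing), fully down 64 mm (4 mm above the housing). Site axes as the bin's.
- btn_red (a joint): How far the red bin's button is down, m: 0 up, 0.010 fully down. Pushed straight down it gives way at about 2.5 N all the way to a hard stop, and stays where it is left (no spring). It starts 0 to 2 mm down; beyond 7 mm it counts as pressed, up to 6 mm as not pressed.
- pulley_mid (a point): Loose aluminium flanged belt pulley, 60 mm across, 40 mm high, standing on its flange on the bench; point half-way up its axis. Bystander.
- bearing_mid (a point): Loose steel bearing ring, 52 mm across with a 24 mm hole, 16 mm high, flat on the bench; point at its centre. Bystander.
- carton_mid (a point): Small loose cardboard carton, 60 x 70 mm and 45 mm high, on the bench; point at its centre. Bystander.
There are look-alikes about, which are no part of the job. Leave any orange look-alike of the bin_white alone.

How it is judged:
On the way, in this order (a step that is already met when the one before it is completed fails the run):
1. brass bushings' button pressed, the others still up (value of joint btn_brass above 0.007 m and value of joint each of btn_white, btn_black, btn_red below 0.006 m), for 0.1 s.
2. white rollers' button pressed next (value of joint each of btn_brass, btn_white above 0.007 m and value of joint each of btn_black, btn_red below 0.006 m), for 0.1 s.
3. black wheels' button pressed last (value of joint each of btn_brass, btn_white, btn_black above 0.007 m and value of joint btn_red below 0.006 m), for 0.1 s.
At the end, for the whole second after the job is handed in: The buttons of the brass, white and black bins are more than 7 mm down, that of the red bin less than 6 mm; the four bins stand at rest, upright within 0.1 rad and within 15 mm of where they started; pulley, bearing and carton within 10 mm (all of step 3 and distance of each of bin_brass, bin_white, bin_black, bin_red from where it was at the start of the episode below 0.015 m and angle between each of bin_brass, bin_white, bin_black, bin_red's own z axis and vertical below 0.1 rad and linear speed of each of bin_brass, bin_white, bin_black, bin_red below 0.02 m/s and distance of each of pulley_mid, bearing_mid, carton_mid from where it was at the start of the episode below 0.01 m); the robot touches nothing.
It fails at once if a button pressed out of order ((value of joint btn_white above 0.006 m and value of joint btn_brass below 0.007 m) or (value of joint btn_black above 0.006 m and value of joint btn_white below 0.007 m)).
It fails at once if red ball knobs' button pressed (value of joint btn_red above 0.006 m).
It fails at once if pushed with more than 20 N: not lightly (contact force between any of the fingers, the arm and anything else above 20 N).
It fails at once if a bin lifted, shifted over 15 mm or tipped (distance of any of bin_brass, bin_white, bin_black, bin_red from where it was at the start of the episode above 0.015 m or angle between any of bin_brass, bin_white, bin_black, bin_red's own z axis and vertical above 0.1 rad).
It fails at once if pulley, bearing or carton lifted or moved over 10 mm (distance of any of pulley_mid, bearing_mid, carton_mid from where it was at the start of the episode above 0.01 m).
It also fails if it takes over 48 s, if anything falls off the work surface, if the arm or the gripper's body presses on something with over 40 N, if the wrist force passes 120 N, or if a joint passes its speed limit or range.

### The arm

A 7-joint arm with a two-finger parallel gripper is mounted at the origin on the work surface. World frame = base frame: x ahead of the robot, y to its left, z up, the work surface at z = 0. Lengths are in m, angles in rad, forces in N, time in s.
With the tool pointing down it reaches from about 0.4 to 0.85 m from the base axis. Payload 10.4 kg.
Tool frame: the origin (TCP) lies between the finger pads; the fingertips stand 19 mm ahead of it and the grasp point (between the pads) is the TCP; x points along the fingers, y is the direction in which the jaws open and shut, and the axes are right-handed (so a half turn about x gives the same grasp; the last joint's range is limited). The gripper opens to 87 mm and grips with 3 to 60 N. Pads are 19 mm wide; open, the fingers measure 117 mm over their backs; the gripper's body (75 mm by 190 mm) begins 51 mm behind the grasp point.
Start: joints at [1.13, 0.332, -0.065, 1.46, 0.022, 1.35, -0.088], TCP at [0.254, -0.571, 0.242] pointing down, gripper open.
Joint ranges: [-2.6, 2.6], [-0.5, 2.12], [-1.47, 1.34], [0.16, 2.42], [-1.27, 4.41], [0.06, 2.06], [-2.6, 2.6]. Speed limits (rad/s): [2.22, 2.22, 2.79, 2.79, 3.14, 3.14, 3.14].

### API

Orientations are given as a unit quaternion [x, y, z, w].
In Python, from bench import r gives the robot as it stands.
- The arm moves only by the tool drive_tool, never from a script. Its argument "motion" is a list of rows, each a list of 4 numbers: the shift along the tool's x, y, z in cm, then the turn about the tool's x in units of 5 degrees (1.0 is 5 degrees). In form: [[tx, ty, tz, twist], ...]. A call has 1 to 20 rows; each row is the pose to reach, as a shift and turn from the pose commanded when the call began, along the tool's axes at that moment; what a row does not reach only later rows make up. A row lasts 1/12 s, in which the tool goes at most 41.7 mm and 7.16 degrees, less where a joint would pass 70% of its speed; a pose out of reach is approached as far as the arm can. A call with a gripper value outside its range is refused whole. "grip" is the closure in counts, from 0 (fully open) to 255 (shut), set as the call begins (left out, the last holds). The fingers move at their own pace and stop on an object; "force" is the grip in N (left out, the last holds). Time passes only in rows, so rows that repeat a pose let the fingers close. It gives the time, the measured TCP pose, the force and the opening at its end, in the units of the state.
- r.read_state(): the state, without advancing time (a new reading comes with each control period).
- r.camera(name): name is "scene" or "top" or "wrist"; returns the picture (420x560x3 uint8, red, green, blue); there is no depth.
- r.calibration(name): a dict with "fx", "fy", "cx", "cy" (pixels), "dist" ([k1, k2, p1, p2, k3] as OpenCV has them; the pictures are not rectified), "xyz" and "orientation" of the camera in the world. Camera axes: x right, y up, looking along -z (the intrinsics and any distortion apply to the point x, -y, -z); pixel columns grow to the right and rows downward; lengths in m; the calibration is good to about 2 mm. A picture is of the moment at which its call begins: read the wrist's pose just before it. calibration takes no time and is no camera call; for the wrist camera it gives the pose at the moment of the call.
- r.close_job(): hands the job in, once; it reports no verdict.
The state is a dict: "time": time; "joint_positions": joint angles; "joint_vel": joint speeds; "joint_torque": joint torques, N m; "ee_pos": TCP position; "eef_rot": TCP orientation; "ft_force": force on the tool from outside, world axes, zero at the start; "torque": the same for the moment, N m; "width": finger opening in m.
Only numpy, scipy, OpenCV 4.12 (cv2) and the standard library are available. Lean on these libraries where they do the work, as an engineer would, in place of code of your own. Each camera call takes 0.05 s, during which the arm holds its last target.

## Working session

There is one attempt and no reset: what is moved stays moved. The work goes in short steps, Python scripts to look and compute and a tool call to move; the robot and the scene stay as the last step left them, time stands still between calls to the robot, and variables do not carry over. Pictures are saved under pics/ and viewed, and the job is handed in when it is done.

Besides the shell and the picture viewer there is one more tool, called after "Emit:" by a JSON object that holds its "op" and its "data", one argument or row to a line. drive_tool: Moves the arm, as the interface text tells. Its arguments: {"type":"object","properties":{"motion":{"type":"array","items":{"type":"array","items":{"type":"number"}}},"grip":{"type":"number"},"force":{"type":"number"}},"required":["motion"]}

```bash
mkdir -p pics; ls; python3 - <<'E'
from bench import r
import cv2
print(r.read_state())
for n in ("scene","top","wrist"):
    c=r.calibration(n); print(n,c)
    cv2.imwrite(f"pics/{n}0.png",r.camera(n)[:,:,::-1])
E
```

```text
pics
{'time': 0.0, 'joint_positions': array([ 1.13041943,  0.33288325, -0.06470005,  1.46096617,  0.02158789,
        1.34987989, -0.0884916 ]), 'joint_vel': array([-5.87697860e-04,  3.96846562e-04,  7.62030862e-04, -6.05657500e-05,
       -8.15728557e-04,  3.43524559e-04, -7.97263423e-04]), 'joint_torque': array([-8.23718383e-04, -6.23246813e+01,  2.42631300e-02, -3.89891696e+01,
       -6.13912032e-02,  3.95258074e-02,  1.35233317e-04]), 'ee_pos': array([ 0.25343152, -0.57091139,  0.24073494]), 'eef_rot': array([-0.69160886, -0.14713824,  0.6918582 , -0.14614977]), 'ft_force': array([-0.17888398, -0.35123085, -0.80261828]), 'torque': array([ 0.04405661, -0.00968642,  0.01337206]), 'width': 0.08702763668233011}
scene {'fx': 457.9093105454221, 'fy': 457.9093105454221, 'cx': 291.2027779783547, 'cy': 205.1814464074665, 'dist': array([-0.06758341,  0.        ,  0.        ,  0.        ,  0.        ]), 'xyz': array([1.17077275, 0.50500968, 0.65300822]), 'orientation': array([0.21264861, 0.4004098 , 0.78715324, 0.41814153])}
top {'fx': 389.592711191628, 'fy': 389.592711191628, 'cx': 278.92520446116646, 'cy': 209.19551497027126, 'dist': array([-0.10809835,  0.        ,  0.        ,  0.        ,  0.        ]), 'xyz': array([0.40346518, 0.06796431, 1.09459681]), 'orientation': array([ 0.03380094, -0.03362364, -0.70626782,  0.70633753])}
wrist {'fx': 323.21574390365157, 'fy': 323.21574390365157, 'cx': 280.81702918390533, 'cy': 213.60068519742453, 'dist': array([-0.0191417,  0.       ,  0.       ,  0.       ,  0.       ]), 'xyz': array([ 0.31978096, -0.54072866,  0.38433122]), 'orientation': array([-0.11265441,  0.07455772, -0.53999599,  0.83075536])}
```

View pics/scene0.png

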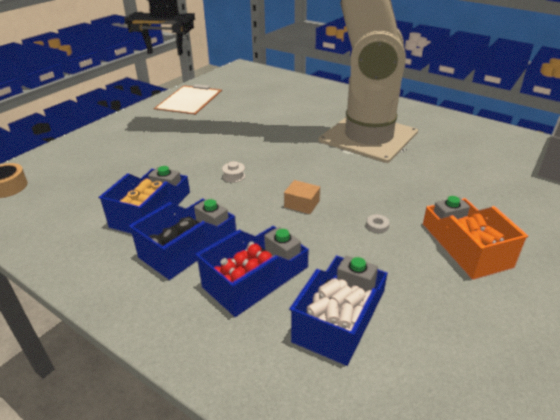

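View pics/top0.png

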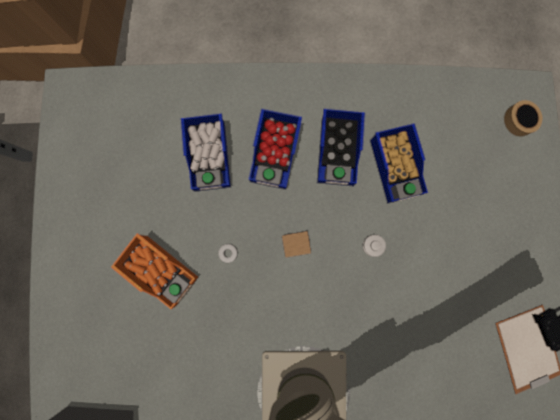

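View pics/wrist0.png

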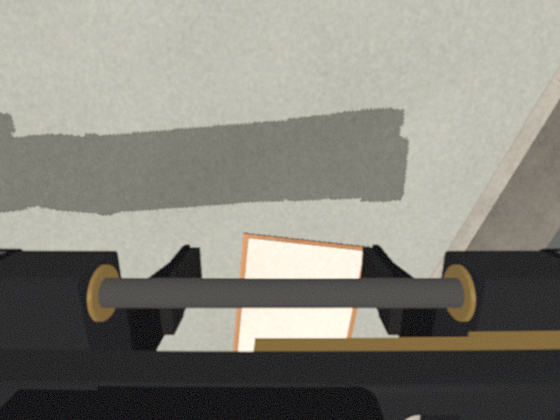

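The top view shows four blue bins with green buttons: white (208,178), red (269,174), black (340,173) and brass (410,188). The orange look-alike holding orange rollers is at (175,289). The pulley is at (375,246), the carton at (296,244) and the bearing at (228,253). In the scene view the buttons are brass (163,175), black (210,207), red (282,238), white (358,266) and orange (453,203). Next I'll triangulate the buttons and check a close crop.

```bash
cat > h.py <<'E'
from bench import r
import cv2, numpy as np
from scipy.spatial.transform import Rotation as R
def greens(img):
    hsv=cv2.cvtColor(img,cv2.COLOR_RGB2HSV)
    m=cv2.inRange(hsv,(45,120,50),(80,255,255))
    n,l,s,c=cv2.connectedComponentsWithStats(m)
    return [(c[i],s[i]) for i in range(1,n) if s[i][4]>25]
def ray(cal,uv):
    K=np.array([[cal['fx'],0,cal['cx']],[0,cal['fy'],cal['cy']],[0,0,1]])
    p=cv2.undistortPoints(np.array([[uv]],float),K,cal['dist'])[0,0]
    d=R.from_quat(cal['orientation']).apply([p[0],-p[1],-1]); return cal['xyz'],d/np.linalg.norm(d)
def plane(cal,uv,z):
    o,d=ray(cal,uv); return o+d*(z-o[2])/d[2]
def tri(a,b):
    (o1,d1),(o2,d2)=a,b
    t=np.linalg.lstsq(np.c_[d1,-d2],o2-o1,rcond=None)[0]
    p,q=o1+t[0]*d1,o2+t[1]*d2; return (p+q)/2,np.linalg.norm(p-q)
E
python3 - <<'E'
from h import *
a=cv2.imread('pics/top0.png')[:,:,::-1].copy(); b=cv2.imread('pics/scene0.png')[:,:,::-1].copy()
ct,cs=r.calibration('top'),r.calibration('scene')
G={}
for n,img,c in(('top',a,ct),('scene',b,cs)):
    for p,s in greens(img): print(n,p.round(1),s, plane(c,p,.07).round(4))
top={'white':(208,178),'red':(269,174),'black':(340,173),'brass':(410,188)}
sc={'white':(358,266),'red':(282,238),'black':(210,207),'brass':(163,175)}
near=lambda L,u:min((p for p,s in L),key=lambda p:np.hypot(*(p-u)))
for k in top:
    print(k,*tri(ray(ct,near(greens(a),top[k])),ray(cs,near(greens(b),sc[k]))))
s=r.read_state(); print(R.from_quat(s['eef_rot']).as_matrix().round(3))
x=cv2.resize(a[95:215,160:440],None,fx=2.8,fy=2.8,interpolation=cv2.INTER_CUBIC)
cv2.imwrite('pics/crop.png',x[:,:,::-1])
E
```

```text
top [268.5 173.8] [264 169  10  10  82] [0.5965 0.096  0.07  ]
top [338.6 172.4] [334 168  10  10  85] [ 0.6005 -0.0915  0.07  ]
top [207.5 177.3] [203 173  10  10  82] [0.5871 0.2592 0.07  ]
top [409.5 188.2] [405 183  10  11  84] [ 0.5582 -0.2831  0.07  ]
top [174.3 288.1] [170 284  10  10  48] [0.2935 0.3428 0.07  ]
scene [163.1 170.5] [158 166  11   9  76] [ 0.5635 -0.281   0.07  ]
scene [452.8 201.4] [447 196  12  11 106] [0.2968 0.3445 0.07  ]
scene [210.  204.9] [205 200  12  11 109] [ 0.6057 -0.0894  0.07  ]
scene [282.  235.2] [276 229  13  13 141] [0.6018 0.0985 0.07  ]
scene [357.7 264.3] [350 258  16  14 166] [0.5925 0.2619 0.07  ]
white [0.5879278  0.26004059 0.06539769] 0.00014448484203162502
red [0.59748742 0.09584194 0.06571103] 0.0007697919856730453
black [ 0.60167113 -0.09267843  0.06608841] 0.0014380215102835834
brass [ 0.55931434 -0.28509669  0.06623102] 0.0016804898820212007
[[-0.     0.406 -0.914]
 [ 0.001 -0.914 -0.406]
 [-1.    -0.001  0.   ]]
```

View pics/crop.png

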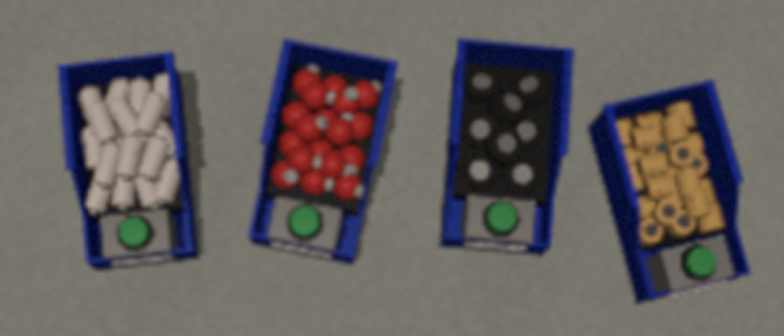

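The crop confirms the contents from left to right: white rollers, red knobs, black wheels, brass bushings. Brass is first, at about (0.559, -0.284). I'll hover above it with the fingers shut.

Emit:
{"op": "drive_tool", "data": {
  "motion": [
    [0, -1, -3, 0],
    [1, -2, -6, 0],
    [2, -3.5, -10, 0],
    [3, -5, -14, 0],
    [4, -6, -17.5, 0],
    [5, -7.5, -21, 0],
    [6, -8.7, -25, 0],
    [7, -10, -28.5, 0],
    [8, -11.2, -32, 0],
    [9, -12.3, -35.5, 0],
    [10, -13.2, -38, 0],
    [10.5, -13.6, -39, 0],
    [11, -13.8, -39.6, 0],
    [11, -13.8, -39.6, 0],
    [11, -13.8, -39.6, 0],
    [11, -13.8, -39.6, 0]
  ],
  "grip": 255,
  "force": 5
}}

```text
time: 1.48
ee_pos: [0.5585, -0.2866, 0.1321]
eef_rot: [-0.692, -0.145, 0.692, -0.146]
ft_force: [-0.2, -0.9, -0.4]
width: 0.0005
```

```bash
cat >> h.py <<'E'
def todo(x,y,z):
    s=r.read_state(); M=R.from_quat(s['eef_rot']).as_matrix()
    print(s['time'],s['ee_pos'].round(4),s['ft_force'].round(2),s['width'],'cm tool:',(M.T@(np.array([x,y,z])-s['ee_pos'])*100).round(2)); print(M.round(3).tolist(), s['joint_positions'].round(2))
E
python3 - <<'E'
from h import *
todo(.559,-.284,.100)
cv2.imwrite('pics/w1.png',r.camera('wrist')[:,:,::-1])
c=r.calibration('wrist'); i=cv2.imread('pics/w1.png')[:,:,::-1].copy()
for p,s in greens(i): print(p.round(1),s,plane(c,p,.0735).round(4))
cv2.imwrite('pics/s1.png',r.camera('scene')[130:290,90:310,::-1].repeat(3,0).repeat(3,1))
E
```

```text
1.4833 [ 0.5585 -0.2866  0.1321] [-0.18 -0.87 -0.41] 0.0004986428438615348 cm tool: [ 3.21 -0.22 -0.15]
[[0.0, 0.403, -0.915], [-0.001, -0.915, -0.403], [-1.0, 0.001, 0.0]] [ 0.61  0.43 -0.27  1.57  0.12  1.15 -0.84]
[18.  47.6] [   0   20   42   53 1784] [ 0.6034 -0.0999  0.0735]
[278.7 230.2] [ 258  210   43   44 1282] [ 0.5625 -0.2821  0.0735]
```

View pics/w1.png

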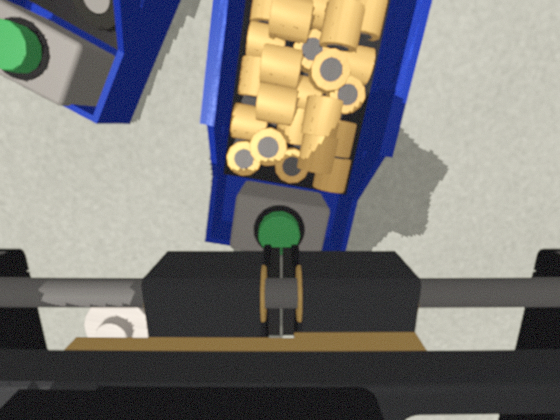

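View pics/s1.png

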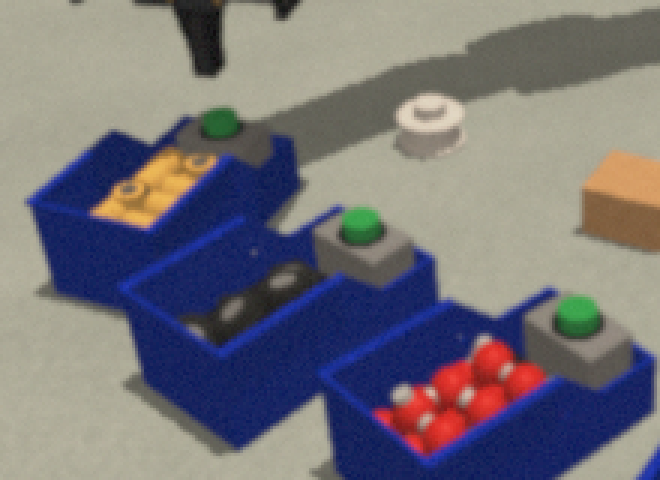

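The wrist view shows the fingertips at about (281,250), directly over the brass button at (279,230), with the brass bushings behind it. Now I'll lower slowly.

Emit:
{"op": "drive_tool", "data": {
  "motion": [
    [0, -0.2, -0.15, 0],
    [1, -0.2, -0.15, 0],
    [2, -0.2, -0.15, 0],
    [2.8, -0.2, -0.15, 0],
    [3.3, -0.2, -0.15, 0],
    [3.6, -0.2, -0.15, 0],
    [3.8, -0.2, -0.15, 0],
    [3.9, -0.2, -0.15, 0],
    [4.0, -0.2, -0.15, 0],
    [4.1, -0.2, -0.15, 0],
    [4.2, -0.2, -0.15, 0],
    [4.3, -0.2, -0.15, 0],
    [4.3, -0.2, -0.15, 0],
    [4.3, -0.2, -0.15, 0]
  ]
}}

```text
time: 2.75
ee_pos: [0.5603, -0.2821, 0.0886]
eef_rot: [0.692, 0.147, -0.692, 0.147]
ft_force: [-0.7, -0.4, 0.3]
width: 0.0004
```

```bash
python3 - <<'E'
from h import *
todo(.559,-.284,.083)
cv2.imwrite('pics/s2.png',r.camera('scene')[130:230,90:230,::-1].repeat(5,0).repeat(5,1))
E
```

```text
2.75 [ 0.5603 -0.2821  0.0886] [-0.67 -0.45  0.26] 0.0004304283286419984 cm tool: [0.56 0.12 0.2 ]
[[0.0, 0.406, -0.914], [-0.0, -0.914, -0.406], [-1.0, 0.0, -0.0]] [ 0.6   0.47 -0.27  1.61  0.14  1.07 -0.86]
```

View pics/s2.png

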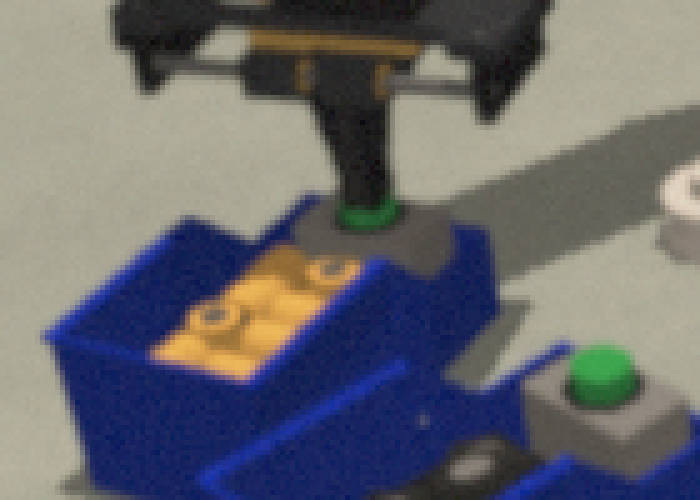

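The fingertips are on the brass cap, which is already partly down. I'll continue in small increments.

Emit:
{"op": "drive_tool", "data": {
  "motion": [
    [0.1, 0, 0, 0],
    [0.2, 0, 0, 0],
    [0.3, 0, 0, 0],
    [0.35, 0, 0, 0],
    [0.4, 0, 0, 0],
    [0.4, 0, 0, 0]
  ]
}}

```text
time: 3.3
ee_pos: [0.5603, -0.2821, 0.0845]
eef_rot: [0.692, 0.147, -0.692, 0.147]
ft_force: [0.7, -0.1, 0.7]
width: 0.0004
```

```bash
python3 - <<'E'
from h import *
todo(.559,-.284,.083)
cv2.imwrite('pics/s3.png',r.camera('scene')[130:230,90:230,::-1].repeat(5,0).repeat(5,1))
E
```

```text
3.3 [ 0.5603 -0.2821  0.0845] [ 0.73 -0.14  0.74] 0.00039320805948818015 cm tool: [0.15 0.12 0.2 ]
[[0.0, 0.406, -0.914], [-0.0, -0.914, -0.406], [-1.0, 0.0, -0.0]] [ 0.6   0.48 -0.27  1.61  0.14  1.07 -0.86]
```

View pics/s3.png

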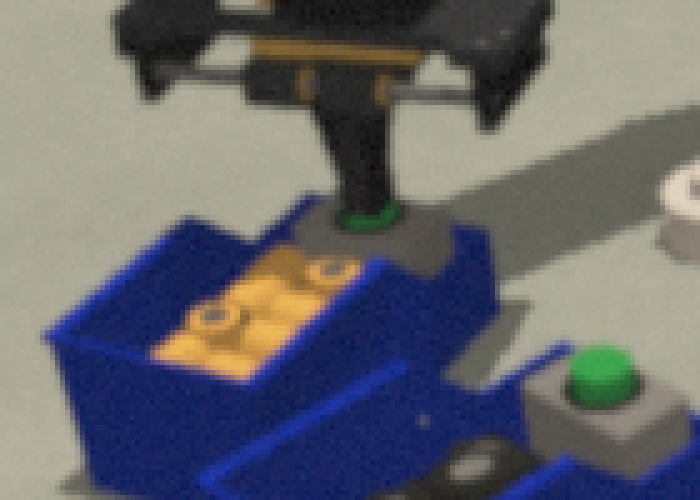

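Emit:
{"op": "drive_tool", "data": {
  "motion": [
    [0.05, 0, 0, 0],
    [0.05, 0, 0, 0]
  ]
}}

```text
time: 3.52
ee_pos: [0.5602, -0.282, 0.0841]
eef_rot: [0.692, 0.147, -0.692, 0.147]
ft_force: [0.1, -0.2, 1.4]
width: 0.0008
```

Emit:
{"op": "drive_tool", "data": {
  "motion": [
    [0.04, 0, 0, 0],
    [0.04, 0, 0, 0]
  ]
}}

```text
time: 3.68
ee_pos: [0.5602, -0.282, 0.0837]
eef_rot: [0.692, 0.147, -0.692, 0.147]
ft_force: [0.9, -0.4, 1.5]
width: 0.0005
```

Emit:
{"op": "drive_tool", "data": {
  "motion": [
    [-0.5, 0, 0, 0],
    [-1.5, 0, 0, 0],
    [-3, 0, 0, 0],
    [-5, 0, 0, 0],
    [-5, 0, 0, 0],
    [-5, 0, 0, 0],
    [-5, 0, 0, 0]
  ]
}}

```text
time: 4.27
ee_pos: [0.5599, -0.282, 0.1337]
eef_rot: [-0.692, -0.147, 0.692, -0.147]
ft_force: [-0.2, -0.5, -0.2]
width: 0.0003
```

```bash
python3 - <<'E'
from h import *
todo(.588,.26,.135)
i=r.camera('scene').copy()
for p,s in greens(i): print(p.round(1),s)
cv2.imwrite('pics/s4.png',i[130:290,90:310,::-1].repeat(3,0).repeat(3,1))
E
```

```text
4.2667 [ 0.5599 -0.282   0.1337] [-0.19 -0.49 -0.18] 0.00029744983441649974 cm tool: [ -0.13 -48.39 -24.56]
[[-0.0, 0.406, -0.914], [-0.0, -0.914, -0.406], [-1.0, 0.0, 0.0]] [ 0.61  0.43 -0.27  1.57  0.12  1.16 -0.85]
[163.3 172.3] [158 170  12   6  50]
[452.8 201.4] [447 196  12  11 104]
[210.  204.9] [205 200  12  11 109]
[282.  235.1] [276 229  14  13 142]
[357.6 264.3] [350 258  16  14 167]
```

View pics/s4.png

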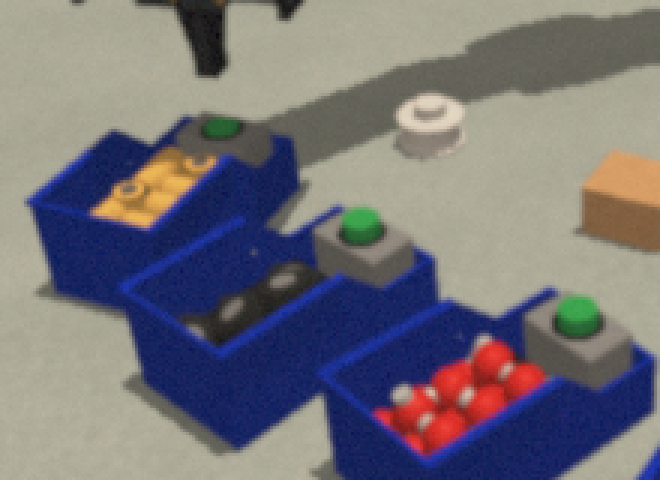

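The scene picture shows the brass cap sunk almost to its housing (top edge row 166 → 170). The other caps are unchanged. Now to the white rollers.

Emit:
{"op": "drive_tool", "data": {
  "motion": [
    [-1, -1.5, -0.8, 0],
    [-2, -4, -2, 0],
    [-2, -7, -3.6, 0],
    [-2, -10, -5.1, 0],
    [-2, -13, -6.6, 0],
    [-2, -16, -8.1, 0],
    [-2, -19, -9.6, 0],
    [-2, -22, -11.2, 0],
    [-2, -25, -12.7, 0],
    [-2, -28, -14.2, 0],
    [-2, -31, -15.7, 0],
    [-2, -34, -17.3, 0],
    [-2, -37, -18.8, 0],
    [-2, -40, -20.3, 0],
    [-2, -43, -21.8, 0],
    [-1.5, -45.5, -23.1, 0],
    [-1, -47.5, -24.1, 0],
    [0, -48.4, -24.6, 0],
    [0, -48.4, -24.6, 0],
    [0, -48.4, -24.6, 0]
  ]
}}

```text
time: 5.98
ee_pos: [0.5879, 0.2594, 0.1324]
eef_rot: [-0.691, -0.146, 0.693, -0.147]
ft_force: [-0.1, -0.3, -0.3]
width: 0.0
```

```bash
python3 - <<'E'
from h import *
todo(.588,.26,.083)
cv2.imwrite('pics/w5.png',r.camera('wrist')[:,:,::-1])
c=r.calibration('wrist'); i=cv2.imread('pics/w5.png')[:,:,::-1].copy()
for p,s in greens(i): print(p.round(1),s,plane(c,p,.0735).round(4))
E
```

```text
5.9833 [0.5879 0.2594 0.1324] [-0.11 -0.28 -0.28] 3.393584758650751e-05 cm tool: [ 4.94 -0.05 -0.04]
[[-0.002, 0.406, -0.914], [-0.001, -0.914, -0.406], [-1.0, 0.001, 0.002]] [-0.12  0.5  -0.49  1.52  0.25  1.19 -1.81]
[279.6 230.8] [ 259  212   42   36 1219] [0.5921 0.262  0.0735]
[489.3 315.8] [466 307  45  21 685] [0.594  0.097  0.0735]
```

View pics/w5.png

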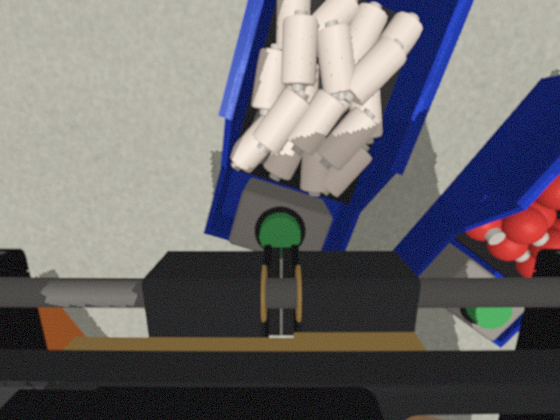

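The wrist view shows the white-roller bin with the fingertips over its cap at (280,231). The red bin's button at (489,316) is well clear. Pressing.

Emit:
{"op": "drive_tool", "data": {
  "motion": [
    [1, 0, 0, 0],
    [2, 0, 0, 0],
    [2.8, 0, 0, 0],
    [3.3, 0, 0, 0],
    [3.6, 0, 0, 0],
    [3.8, 0, 0, 0],
    [3.9, 0, 0, 0],
    [4.0, 0, 0, 0],
    [4.1, 0, 0, 0],
    [4.2, 0, 0, 0],
    [4.3, 0, 0, 0],
    [4.4, 0, 0, 0],
    [4.5, 0, 0, 0],
    [4.5, 0, 0, 0],
    [4.5, 0, 0, 0]
  ]
}}

```text
time: 7.28
ee_pos: [0.5887, 0.2602, 0.0886]
eef_rot: [0.692, 0.147, -0.692, 0.147]
ft_force: [-0.2, 0.3, 0.9]
width: 0.0004
```

Emit:
{"op": "drive_tool", "data": {
  "motion": [
    [0.1, 0, 0, 0],
    [0.2, 0, 0, 0],
    [0.3, 0, 0, 0],
    [0.4, 0, 0, 0],
    [0.45, 0, 0, 0],
    [0.49, 0, 0, 0],
    [0.49, 0, 0, 0],
    [0.49, 0, 0, 0]
  ]
}}

```text
time: 7.95
ee_pos: [0.5886, 0.2602, 0.0837]
eef_rot: [-0.692, -0.147, 0.692, -0.147]
ft_force: [0.7, 0.7, -0.0]
width: 0.001
```

Emit:
{"op": "drive_tool", "data": {
  "motion": [
    [-0.5, 0, 0, 0],
    [-1.5, 0, 0, 0],
    [-3, 0, 0, 0],
    [-5, 0, 0, 0],
    [-5, 0, 0, 0],
    [-5, 0, 0, 0],
    [-5, 0, 0, 0]
  ]
}}

```text
time: 8.53
ee_pos: [0.5884, 0.26, 0.1337]
eef_rot: [-0.692, -0.146, 0.692, -0.147]
ft_force: [-0.5, -0.9, -0.2]
width: 0.0004
```

```bash
python3 - <<'E'
from h import *
todo(.601,-.092,.134)
i=r.camera('scene').copy()
for p,s in greens(i): print(p.round(1),s)
cv2.imwrite('pics/s6.png',i[150:350,180:440,::-1].repeat(3,0).repeat(3,1))
E
```

```text
8.5333 [0.5884 0.26   0.1337] [-0.54 -0.92 -0.16] 0.0003970945721653937 cm tool: [-1.000e-02  3.268e+01  1.313e+01]
[[-0.0, 0.406, -0.914], [-0.0, -0.914, -0.406], [-1.0, 0.0, 0.0]] [-0.12  0.5  -0.5   1.52  0.25  1.19 -1.81]
[163.4 172.1] [158 170  12   6  52]
[452.9 201.5] [447 197  12  10 104]
[210. 205.] [204 200  13  11 112]
[282.3 235. ] [276 229  14  13 147]
[357.3 266.1] [350 261  16  11 130]
```

View pics/s6.png

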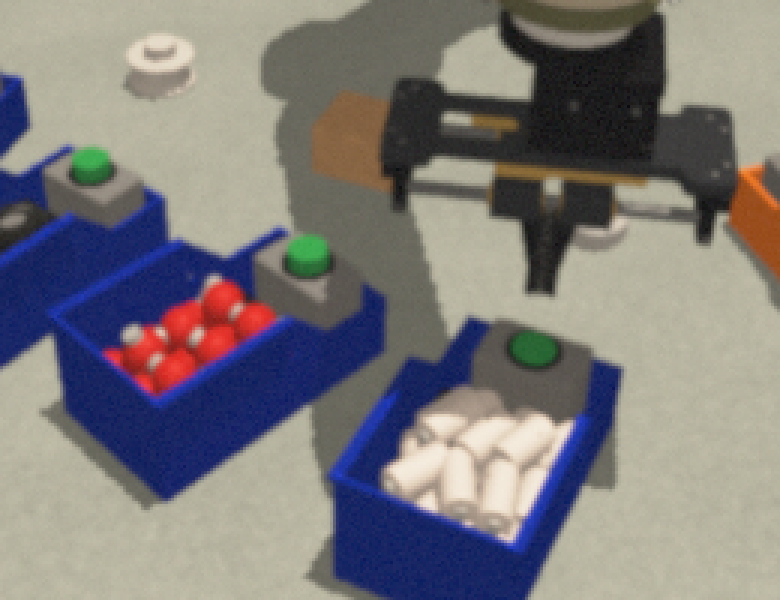

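White is down too (top edge row 258 → 261). To be sure of the depth, I'll go back down until the force shows the hard stop. That also calibrates the tip height.

Emit:
{"op": "drive_tool", "data": {
  "motion": [
    [2, 0, 0, 0],
    [3.5, 0, 0, 0],
    [4.5, 0, 0, 0],
    [4.8, 0, 0, 0],
    [4.9, 0, 0, 0],
    [5.0, 0, 0, 0],
    [5.0, 0, 0, 0],
    [5.0, 0, 0, 0]
  ]
}}

```text
time: 9.25
ee_pos: [0.5888, 0.2603, 0.0841]
eef_rot: [0.692, 0.147, -0.692, 0.147]
ft_force: [-0.4, 0.0, 0.3]
width: 0.0007
```

Emit:
{"op": "drive_tool", "data": {
  "motion": [
    [0.03, 0, 0, 0],
    [0.03, 0, 0, 0]
  ]
}}

```text
time: 9.42
ee_pos: [0.5887, 0.2602, 0.0837]
eef_rot: [0.692, 0.147, -0.692, 0.147]
ft_force: [-0.2, 0.1, 0.0]
width: 0.0003
```

Emit:
{"op": "drive_tool", "data": {
  "motion": [
    [0.03, 0, 0, 0],
    [0.03, 0, 0, 0]
  ]
}}

```text
time: 9.58
ee_pos: [0.5887, 0.2602, 0.0836]
eef_rot: [0.692, 0.147, -0.692, 0.147]
ft_force: [-1.1, -0.1, 3.1]
width: 0.0005
```

Emit:
{"op": "drive_tool", "data": {
  "motion": [
    [0.03, 0, 0, 0],
    [0.03, 0, 0, 0]
  ]
}}

```text
time: 9.75
ee_pos: [0.5888, 0.2602, 0.0835]
eef_rot: [0.692, 0.147, -0.692, 0.147]
ft_force: [-2.0, -1.9, 6.6]
width: 0.0007
```

Emit:
{"op": "drive_tool", "data": {
  "motion": [
    [0.03, 0, 0, 0],
    [0.03, 0, 0, 0]
  ]
}}

```text
time: 9.92
ee_pos: [0.5888, 0.2603, 0.0835]
eef_rot: [0.692, 0.147, -0.691, 0.147]
ft_force: [-2.3, -1.4, 9.0]
width: 0.0004
```

The hard stop shows at TCP z ≈ 0.0836 (9 N), so 0.0837 means fully down, for brass as well. Lifting and moving to black, passing high over the red bin.

Emit:
{"op": "drive_tool", "data": {
  "motion": [
    [-0.5, 0, 0, 0],
    [-1.5, 0, 0, 0],
    [-3, 0, 0, 0],
    [-5, 0, 0, 0],
    [-7, 0, 0, 0],
    [-7, 0, 0, 0]
  ]
}}

```text
time: 10.42
ee_pos: [0.5904, 0.2613, 0.1576]
eef_rot: [0.694, 0.147, -0.689, 0.146]
ft_force: [0.3, 0.6, 0.3]
width: 0.0006
```

Emit:
{"op": "drive_tool", "data": {
  "motion": [
    [0, 1.5, 0.6, 0],
    [0, 4, 1.6, 0],
    [0, 7, 2.8, 0],
    [0, 10, 4, 0],
    [0, 13, 5.2, 0],
    [0, 16, 6.4, 0],
    [0, 19, 7.6, 0],
    [0, 22, 8.8, 0],
    [0, 25, 10, 0],
    [0, 28, 11.2, 0],
    [0, 30.5, 12.2, 0],
    [0, 32, 12.8, 0],
    [0.5, 32.7, 13.1, 0],
    [1, 32.7, 13.1, 0],
    [1.5, 32.7, 13.1, 0],
    [2, 32.7, 13.1, 0],
    [2, 32.7, 13.1, 0],
    [2, 32.7, 13.1, 0]
  ]
}}

```text
time: 11.92
ee_pos: [0.6014, -0.0903, 0.1321]
eef_rot: [-0.691, -0.148, 0.692, -0.147]
ft_force: [-0.6, 0.1, -0.0]
width: 0.0006
```

```bash
python3 - <<'E'
from h import *
todo(.601,-.092,.0837)
cv2.imwrite('pics/w7.png',r.camera('wrist')[:,:,::-1])
c=r.calibration('wrist'); i=cv2.imread('pics/w7.png')[:,:,::-1].copy()
for p,s in greens(i): print(p.round(1),s,plane(c,p,.0735).round(4))
E
```

```text
11.9167 [ 0.6014 -0.0903  0.1321] [-0.61  0.08 -0.01] 0.0006203437976003309 cm tool: [4.84 0.14 0.1 ]
[[-0.001, 0.408, -0.913], [0.001, -0.913, -0.408], [-1.0, -0.001, 0.0]] [ 0.38  0.4  -0.38  1.62  0.16  1.15 -1.19]
[ 16.2 125.9] [   0  102   38   47 1280] [0.6012 0.0881 0.0735]
[284.3 231.7] [ 263  214   43   36 1180] [ 0.6059 -0.0901  0.0735]
```

View pics/w7.png

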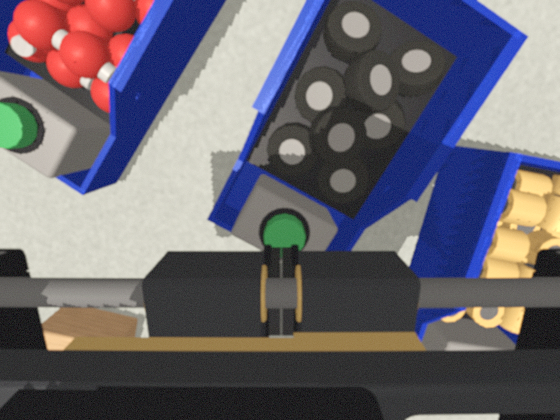

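The wrist view shows the black-wheel bin with the fingertips just over its cap at (284,232). The red button is away at (16,126). Pressing.

Emit:
{"op": "drive_tool", "data": {
  "motion": [
    [1, 0.1, 0, 0],
    [2, 0.1, 0, 0],
    [2.8, 0.1, 0, 0],
    [3.3, 0.1, 0, 0],
    [3.6, 0.1, 0, 0],
    [3.8, 0.1, 0, 0],
    [3.9, 0.1, 0, 0],
    [4.0, 0.1, 0, 0],
    [4.1, 0.1, 0, 0],
    [4.2, 0.1, 0, 0],
    [4.3, 0.1, 0, 0],
    [4.4, 0.1, 0, 0],
    [4.5, 0.1, 0, 0],
    [4.5, 0.1, 0, 0],
    [4.5, 0.1, 0, 0]
  ]
}}

```text
time: 13.22
ee_pos: [0.602, -0.0928, 0.0874]
eef_rot: [0.692, 0.147, -0.692, 0.147]
ft_force: [0.5, 0.3, -0.5]
width: 0.0006
```

Emit:
{"op": "drive_tool", "data": {
  "motion": [
    [0.1, 0, 0, 0],
    [0.2, 0, 0, 0],
    [0.3, 0, 0, 0],
    [0.37, 0, 0, 0],
    [0.37, 0, 0, 0],
    [0.37, 0, 0, 0]
  ]
}}

```text
time: 13.72
ee_pos: [0.602, -0.0928, 0.0837]
eef_rot: [0.692, 0.147, -0.692, 0.147]
ft_force: [0.1, 0.2, 1.1]
width: 0.0004
```

Emit:
{"op": "drive_tool", "data": {
  "motion": [
    [0.04, 0, 0, 0],
    [0.04, 0, 0, 0]
  ]
}}

```text
time: 13.88
ee_pos: [0.6019, -0.0928, 0.0836]
eef_rot: [0.692, 0.147, -0.692, 0.147]
ft_force: [-0.7, -0.1, 2.5]
width: 0.0006
```

Emit:
{"op": "drive_tool", "data": {
  "motion": [
    [-0.5, 0, 0, 0],
    [-1.5, 0, 0, 0],
    [-3, 0, 0, 0],
    [-6, 0, 0, 0],
    [-9, 0, 0, 0],
    [-12, 0, 0, 0],
    [-12, 0, 0, 0],
    [-12, 0, 0, 0],
    [-12, 0, 0, 0]
  ]
}}

```text
time: 14.63
ee_pos: [0.6017, -0.0928, 0.2035]
eef_rot: [-0.692, -0.147, 0.692, -0.147]
ft_force: [-0.2, -0.4, 0.1]
width: 0.0006
```

```bash
python3 - <<'E'
from h import *
s=r.read_state();print(s['time'],s['ee_pos'],s['ft_force'])
i=r.camera('scene').copy(); t=r.camera('top').copy()
for p,s in greens(i): print(p.round(1),s)
cv2.imwrite('pics/s8.png',i[130:370,90:400,::-1].repeat(2,0).repeat(2,1))
cv2.imwrite('pics/t8.png',t[:,:,::-1])
E
```

```text
14.6333 [ 0.60170152 -0.09277794  0.20347159] [-0.17260071 -0.35164388  0.05970986]
[163.5 172.1] [158 170  12   6  52]
[452.9 201.4] [447 196  12  11 106]
[210.3 206.8] [205 203  12   8  75]
[282.1 235.2] [276 229  14  13 142]
[357.5 265.9] [350 261  16  11 134]
```

View pics/s8.png

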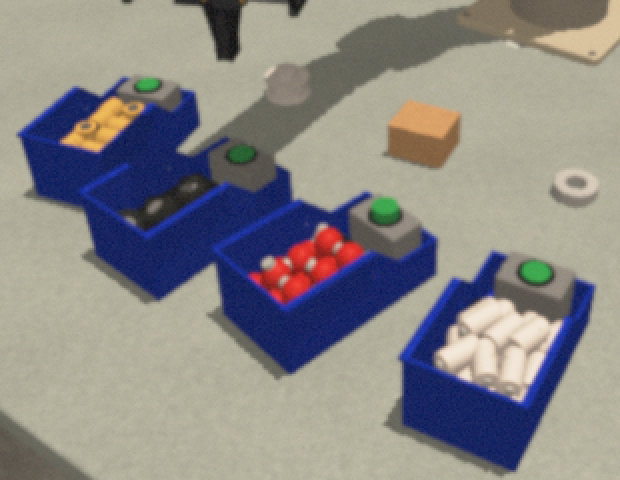

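View pics/t8.png

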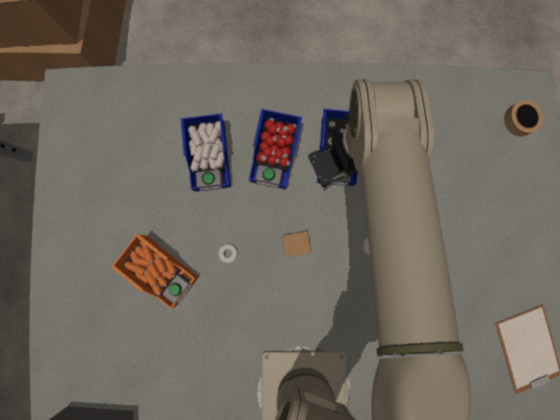

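The brass (163,172), black (210,207) and white (357,266) caps are sunk. The red cap (282,235) is still up, and the bins, carton and bearing have not moved. The robot is clear, so I'm handing in.

```bash
python3 -c "
from bench import r
print(r.close_job())"
```

```text
the job is handed in; nothing more can be done
None
```

I pressed the brass, white and black buttons in that order with the closed fingertips, and handed the job in with the robot lifted clear. `close_job` reports no verdict.

- **Depth:** all three presses reached TCP z ≈ 0.0837 m or slightly lower. I confirmed the hard stop only on the white button, at z ≈ 0.0836 m, by pressing it a second time. Brass and black are judged fully down from that height match and from the pictures.
- **Force:** the highest reading I saw was about 9.5 N, during that second press on white. Force was read at the end of each move, not continuously.
- **Last pictures:** the brass, white and black caps are sunk and the red cap is still up. No shift was visible in the bins, carton or bearing. In the last top view the arm hid the brass bin and the pulley, so those two were checked only in the scene view, with the pulley in the arm's shadow.
- **Finish:** the job took about 14.7 s of the 48 s allowed, and no checks disagreed.

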